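Put the balloon weights away in the lock tub

ROBOT

A 6-joint arm with a two-finger parallel gripper is mounted at the origin on a cart in front of the work surface, level with it; the furniture and walls round the work are solid. World frame = base frame: x ahead of the robot, y to its left, z up, the work surface at z = 0. Lengths are in mm, angles in rad, forces in N, time in s.
With the tool pointing down it reaches from about 375 to 900 mm from the base axis. Payload 3.1 kg.
Tool frame: the origin (TCP) lies at the very end of the fingers, on their centre line; the grasp point (between the pads) lies 19 mm behind it (bot.tcp_to_grasp is the distance from the TCP to the grasp point, in mm); z points along the fingers, y is the line along which they close (so a half turn about z gives the same grasp; the last joint's range is limited). The gripper opens to 85 mm and grips with 20 to 120 N. Pads are 22 mm wide; open, the fingers measure 114 mm over their backs; the gripper's body (76 mm by 85 mm) begins 54 mm behind the grasp point. The pads swing forward as they close: fully open they stand 13 mm farther back than shut.
Start: joints at [-0.178, 0.527, 1.433, -0, 1.181, -0.178], TCP at [624.977, 0.034, 231.31] pointing down, gripper open.
Joint ranges: [-3.08, 3.08], [-0.75, 2.2], [0.22, 2.44], [-1.43, 4.57], [0, 2.65], [-2.85, 2.85]. Speed limits (rad/s): [2.79, 2.79, 3.14, 3.14, 3.14, 3.14].

INTERFACE

Orientations are given as a unit quaternion [w, x, y, z].
In Python, from plant import bot, imaging, spot_in, spot_point gives the robot as it stands. The module is installed in compiled form; this text tells all that it offers.
- The arm moves only by the tool drive_tool, never from a script. Its argument "targets" is one flat list of numbers, 5 for each row, row after row: the shift along the tool's x, y, z in mm, then the turn about the tool's z in degrees, then the opening, from 0 (shut) to 1 (fully open). A call has 1 to 12 rows; each row shifts and turns the commanded pose from where the row before left it, along the tool's axes as they then stand; what a row does not reach is not made up. A row lasts 1/12 s, in which the tool goes at most 41.7 mm and 7.16 degrees, less where a joint would pass 70% of its speed; a pose out of reach is approached as far as the arm can. A call is refused whole if a number of a shift passes 41.7 or a number of a turn 7.16, either way. A call with a gripper value outside its range is refused whole. The fingers move at their own pace and stop on an object; "squeeze" is the grip in N (left out, the last holds). Time passes only in rows, so rows that do not move let the fingers close. It gives the time, the measured TCP pose, the force, the opening and the grip force at its end, in the units of the state.
- bot.read_state(): the state, without advancing time (a new reading comes with each control period).
- imaging.camera(name): name is "scene" or "side" or "wrist"; returns the picture (384x512x3 uint8, red, green, blue); there is no depth.
- imaging.get_calibration(name): a dict with "camera_matrix" (3x3 intrinsics, pixels), "distortion" ([k1, k2, p1, p2, k3] as OpenCV has them; the pictures are not rectified), "R" (3x3) and "t" (3): a world point X has camera coordinates R X + t; the wrist camera has in their place "mount" (4x4, takes a point from camera to tool coordinates, whose origin is the TCP and whose axes are the flange's). Camera axes: x right, y down, z forward; pixel columns grow to the right and rows downward; lengths in mm; the calibration is good to about 2 mm. A picture is of the moment at which its call begins: read the wrist's pose just before it. get_calibration takes no time and is no camera call.
- bot.job_done(): hands the job in; it is judged then, once.
Trained networks look in the newest picture that a camera, given by its name, has taken for a name from the list of things; names that differ only in an ending like _2 or _b are one class to them, and where a whole thing is asked for, a point or a joint stands for the part that bears it (a point fixed in the world has none). Each returns a list of dicts, best first, with "score" (0 to 1); they miss things now and then, are a little off and sometimes report something else, mostly with a low value. They report only what shows in the picture. A call takes as long as a camera call. They do not tell look-alikes from the thing itself.
- spot_in(camera, name): "position" ([x, y, z] in mm, in the coordinates of the camera as it stood for that picture, good to about 4 mm: the middle of the surface that is visible of it).
- spot_point(camera, name): "position" ([x, y, z] in mm, in the coordinates of the camera as it stood for that picture, good to about 4 mm: a listed point, or the origin of a listed thing).
The state is a dict: "clock": time; "joint_pos": joint angles; "joint_velocities": joint speeds; "effort": joint torques, N m; "eef_pos": TCP position; "tcp_rot": TCP orientation; "wrist_force": force on the tool from outside, world axes, zero at the start; "moment": the same for the moment, N m; "gripper_width": opening from 0.0 (shut) to 1.0 (fully open); "finger_force": force on a finger pad.
Only numpy, scipy, OpenCV 4.12 (cv2) and the standard library are available. Lean on these libraries where they do the work, as an engineer would, in place of code of your own. Each camera call takes 0.05 s, during which the arm holds its last target. There are 200 camera calls.

TASK

Put all the loose balloon weights away in the lock tub. Release the lock (pull its knob up, turn it counter-clockwise as far as it goes, push it fully back down), tip the lid up by its tab with the opposite edge still resting on the tub, lift it off and lay it flat the right way up on the worktop clear of the tub, put in every weight, then seat the lid fully again and lock it: knob up, turned back clockwise as far as it goes so that the tongue lies over the lid, and pushed fully down. Leave the sticker roll and the masking tape where they are.

Things in the scene. Friction and masses are not known exactly. Their poses are not given: they have to be found in the camera images.
- tub: Fixed grey tub. Base plate 6 mm thick (x -143 to +72, y +-73 mm), on it an open square tray and, at its -x end, the lock post. Origin: on the worktop under the tray's centre, z up. Place, side and yaw (to 0.22 rad) vary. Tray: inside 112 x 112 mm, floor z = 6, 4 mm walls to z = 36; outside them a ledge at z = 26 mm seats the lid. Room for four weights, one a quarter (x, y near +-28 mm), 16 mm proud of the walls.
- tub_floor (a point): Centre of the tray's floor, axes as the tub.
- tub_seat (a point): Centre of the lid's seat, 26 mm above the worktop, axes as the tub: the lid's origin lies here when it is seated.
- tub_seat_near (a point): Middle of the seat ledge's edge on the lock side, tub x = -67 mm, z = 26 mm.
- knob_pull (a joint): Lock knob along its upright axis (tub x = -103 mm, y = 0): 0 = fully down, 0.014 m = fully up. Friction of about 3 N holds it where it is left. It can turn only when more than about 9 mm up, and goes down only near the two end positions of its turn.
- knob_turn (a joint): Turn of the lock knob, counter-clockwise from above: 0 = locked (the steel tongue points to the tray, 3 mm above the lid's edge), 1.31 rad = open (tongue beside the lid); stops at both ends. Turns easily (0.03 N m).
- knob_grip (a point): Where to grip the knob: on its axis, 109 mm above the worktop when down. The grip is an upright black bar 34 mm long, 12 mm thick; its top is 10 mm above this point, its foot 24 mm below, on a disc 36 mm across. This frame turns with the knob: bar and tongue lie along its x, the tongue's tip at +57 mm (65 to 71 mm high when down).
- lid: Loose white square lid, 134 x 134 mm, 36 mm deep, about 130 g, hollow below, 4 mm skirt with 3 mm clearance round the tray's walls. Origin: centre of the skirt's lower edge, z up. A tab stands on its top at the +x edge (away from the lock). Starts seated on the tub, axes as the tub.
- lid_tab (a point): Point to grip the lid's tab: lid x = +53 mm, 57 mm above the skirt's lower edge (21 mm above the lid's top). The tab is 12 mm thick along lid y, 24 mm long along lid x, and stands 34 mm above the lid's top. Lifting here tips the lid about its opposite edge.
- lid_near (a point): Middle of the lid's skirt edge opposite the tab (lid x = -67 mm, lower edge), about which the lid tips.
- mat: Fixed thin rubber mat, 80 (x) x 170 (y) x 2 mm, on which the weights stand in a row at first. Origin: on the worktop, 80 mm beyond its centre in +x. The worktop behind the weights (x from 0.50 to 0.65, on the side where the mat is; overlapping the mat does no harm) is free for the lid.
- sticker_roll: Bystander: white sticker roll, 66 mm across, 30 mm high, lying at the back. Not to be moved. Behind it a wall shelf (front edge at x = 0.71, from 0.29 m up) overhangs the back of the worktop: keep the hand and the wrist clear of it. Origin: centre of its underside.
- masking_roll: Bystander: masking tape roll, 93 mm across, 24 mm high, lying at the front right. Not to be moved. The balloon bouquet beside it (it bulges to y = -0.17 at x = 0.55 to 0.7, z = 0.1, to -0.22 at x = 0.5, and is well over 0.3 m high) is solid furniture: keep the arm and the gripper clear of it. Origin: centre of its underside.
- weight_1: Loose pale balloon weight (may be absent), all alike: round, waisted, flat-bottomed, 45 mm across and 46 mm high, about 90 g, firm. Can be gripped across at any height. Origin: centre of its underside.
- weight_2: Loose pale balloon weight (may be absent), all alike: round, waisted, flat-bottomed, 45 mm across and 46 mm high, about 90 g, firm. Can be gripped across at any height. Origin: centre of its underside.
- weight_3: Loose pale balloon weight (may be absent), all alike: round, waisted, flat-bottomed, 45 mm across and 46 mm high, about 90 g, firm. Can be gripped across at any height. Origin: centre of its underside.
There are look-alikes about, which are no part of the job. What is shaped like the weight_2 but pink is not meant.

How it is judged (in metres and radians):
On the way, in this order (a step that is already met when the one before it is completed fails the run):
1. the knob is pulled up while still in the locked position (value of joint knob_pull above 0.0095 m and value of joint knob_turn below 0.15 rad), for 0.1 s.
2. the knob is turned to the open position and pushed fully down (value of joint knob_turn above 1.14 rad and value of joint knob_pull below 0.0025 m), for 0.2 s.
3. the lid is tipped up by more than 8 degrees with the edge opposite the tab still on its seat (angle between lid's own z axis and vertical above 0.14 rad and distance between lid_near and tub_seat_near below 0.018 m), for 0.1 s.
4. the lid lies flat, right way up, on the worktop clear of the tub, released (height (world z) of lid below 0.008 m and angle between lid's own z axis and vertical below 0.08 rad and horizontal distance between lid and tub_seat above 0.12 m and contact force between the fingers and lid below 0.2 N), for 0.2 s.
5. every weight is in the tray (x of weight_1 in the frame of tub_floor between -0.06 and 0.06 m and y of weight_1 in the frame of tub_floor between -0.06 and 0.06 m and z of weight_1 in the frame of tub_floor between -0.01 and 0.032 m and x of weight_2 in the frame of tub_floor between -0.06 and 0.06 m and y of weight_2 in the frame of tub_floor between -0.06 and 0.06 m and z of weight_2 in the frame of tub_floor between -0.01 and 0.032 m and x of weight_3 in the frame of tub_floor between -0.06 and 0.06 m and y of weight_3 in the frame of tub_floor between -0.06 and 0.06 m and z of weight_3 in the frame of tub_floor between -0.01 and 0.032 m and contact force between the fingers and weight_1 below 0.2 N and contact force between the fingers and weight_2 below 0.2 N and contact force between the fingers and weight_3 below 0.2 N), for 0.3 s.
6. the lid is fully seated on the tub again and released (x of lid in the frame of tub_seat between -0.007 and 0.007 m and y of lid in the frame of tub_seat between -0.007 and 0.007 m and z of lid in the frame of tub_seat between -0.004 and 0.004 m and angle between the z axis of lid and the z axis of tub_seat, either way round below 0.05 rad and contact force between the fingers and lid below 0.2 N), for 0.2 s.
7. the knob is pulled up while still in the open position (value of joint knob_pull above 0.0095 m and value of joint knob_turn above 1.14 rad), for 0.1 s.
At the end, for the whole second after the job is handed in: Every weight is inside the tray, the lid sits on its seat (within 7 mm sideways, 4 mm in height, 3 degrees), the knob is turned back to locked (within 0.15 rad) and fully down (within 2.5 mm), all at rest and released (all of step 6 and x of weight_1 in the frame of tub_floor between -0.06 and 0.06 m and y of weight_1 in the frame of tub_floor between -0.06 and 0.06 m and z of weight_1 in the frame of tub_floor between -0.01 and 0.032 m and x of weight_2 in the frame of tub_floor between -0.06 and 0.06 m and y of weight_2 in the frame of tub_floor between -0.06 and 0.06 m and z of weight_2 in the frame of tub_floor between -0.01 and 0.032 m and x of weight_3 in the frame of tub_floor between -0.06 and 0.06 m and y of weight_3 in the frame of tub_floor between -0.06 and 0.06 m and z of weight_3 in the frame of tub_floor between -0.01 and 0.032 m and value of joint knob_turn below 0.15 rad and value of joint knob_pull below 0.0025 m and linear speed of lid below 0.02 m/s); the robot touches nothing.
It fails at once if a bystander roll is moved more than 3 cm (distance of any of sticker_roll, masking_roll from where it was at the start of the episode above 0.03 m).
Of weight_1, weight_2, weight_3 only 2 to 3 are there at a start; the rules pass over those that are not, and their reading is None.
At some moment in a run one of weight_1, weight_2, weight_3 may be knocked a few centimetres aside while the robot is not near it.
It also fails if it takes over 210 s, if anything falls off the work surface, if the arm or the gripper's body presses on something with over 40 N, if the wrist force passes 120 N, or if a joint passes its speed limit or range.

## Working session

There is one attempt and no reset: what is moved stays moved. The work goes in short steps, Python scripts to look and compute and a tool call to move; the robot and the scene stay as the last step left them, time stands still between calls to the robot, and variables do not carry over. Pictures are saved under pics/ and viewed, at most 14 in all, crops included, and the job is handed in when it is done.

Besides the shell and the picture viewer there is one more tool, called in YAML: its name, and indented under it one key for each argument. drive_tool: Moves the arm, as the interface text tells. Its arguments: {"type":"object","properties":{"targets":{"type":"array"},"squeeze":{"type":"number"}},"required":["targets"]}

```bash
mkdir -p pics; cat > h.py <<'E'
import numpy as np, cv2
from scipy.spatial.transform import Rotation as Rn
from plant import bot, imaging, spot_in, spot_point
def T():
    s=bot.read_state(); q=s["tcp_rot"]
    return Rn.from_quat([q[1],q[2],q[3],q[0]]).as_matrix(), np.array(s["eef_pos"])
def shot(cam,save=None):
    R,p=T(); im=imaging.camera(cam)
    if save: cv2.imwrite('pics/'+save,im[:,:,::-1])
    c=imaging.get_calibration(cam)
    if cam=='wrist':
        m=np.array(c['mount']); return im,c,(R@m[:3,:3], R@m[:3,3]+p)
    Rc=np.array(c['R']);t=np.array(c['t']); return im,c,(Rc.T,-Rc.T@t)
def w(f,P): return f[0]@np.array(P)+f[1]
def px(c,f,X):
    Pc=f[0].T@(np.array(X,float)-f[1])
    return cv2.projectPoints(Pc.reshape(1,3),np.zeros(3),np.zeros(3),np.array(c['camera_matrix']),np.array(c['distortion']))[0].ravel()
def ray(c,f,uv,z):
    n=cv2.undistortPoints(np.array(uv,float).reshape(1,1,2),np.array(c['camera_matrix']),np.array(c['distortion'])).ravel()
    d=f[0]@np.array([n[0],n[1],1]); return f[1]+d*(z-f[1][2])/d[2]
def rep(cam,c,f,names,fn=spot_point,k=5):
    for n in names:
        for r in fn(cam,n)[:k]:
            X=w(f,r['position']); print(cam,n,round(r['score'],2),X.round(0),px(c,f,X).round(0))
def st():
    s=bot.read_state(); R,p=T()
    print('t',round(s['clock'],2),'p',p.round(1),'yaw x-axis',np.degrees(np.arctan2(R[1,0],R[0,0])).round(1),'z',R[:,2].round(3),'F',np.round(s['wrist_force'],1),'w',round(s['gripper_width'],2),'ff',np.round(s['finger_force'],1),'j',np.round(s['joint_pos'],2)); print(R.round(3).tolist())
E
python3 - <<'E'
from h import *
st()
N=['tub','tub_seat','knob_grip','lid','lid_tab','mat','weight_1','sticker_roll','masking_roll']
ims=[]
for cam in ['scene','side','wrist']:
    im,c,f=shot(cam,cam+'0.png'); print(cam,f[1].round(0))
    rep(cam,c,f,N)
E
python3 -c "
import cv2,numpy as np
a=[cv2.imread('pics/%s0.png'%n) for n in('scene','side','wrist')]
a=[cv2.resize(i,(400,300)) for i in a]+[np.zeros((300,400,3),'uint8')]
cv2.imwrite('pics/all0.png',np.vstack([np.hstack(a[:2]),np.hstack(a[2:])]))"
```

```text
t 0.0 p [6.243e+02 1.000e-01 2.303e+02] yaw x-axis 90.0 z [-0.002  0.    -1.   ] F [ 0.8 -0.  -0.2] w 1.0 ff 0.0 j [-0.18  0.53  1.43 -0.    1.18 -0.18]
[[-0.0, 1.0, -0.002], [1.0, 0.0, 0.0], [0.0, -0.002, -1.0]]
scene [-218. -474.  603.]
scene tub 0.74 [540. -62.   3.] [259. 228.]
scene knob_grip 0.85 [443. -55. 107.] [238. 211.]
scene lid 0.72 [542. -65.  22.] [260. 222.]
scene lid 0.53 [595. -66.  81.] [271. 196.]
scene lid 0.41 [543. 149.   1.] [198. 207.]
scene lid_tab 0.64 [596. -70.  82.] [272. 195.]
scene mat 0.79 [545. 146.  -2.] [200. 207.]
scene weight_1 0.75 [594. -67.  81.] [271. 196.]
scene weight_1 0.55 [557. 236.   0.] [179. 197.]
scene weight_1 0.54 [465. 145.   3.] [183. 218.]
scene weight_1 0.52 [467. 203.   2.] [168. 213.]
scene sticker_roll 0.8 [753.  41.  -1.] [263. 188.]
scene sticker_roll 0.46 [465. 144.   2.] [183. 219.]
scene sticker_roll 0.21 [442. -56. 109.] [238. 211.]
scene masking_roll 0.85 [ 436. -254.   -2.] [307. 276.]
scene masking_roll 0.46 [468. 143.   1.] [184. 219.]
scene masking_roll 0.35 [466. 201.   2.] [168. 213.]
side [ 168. -440.  692.]
si
[... 175 characters left out ...]
212. 230.]
side lid 0.74 [544. -68.  30.] [254. 230.]
side lid 0.44 [479. -54.  24.] [229. 244.]
side lid_tab 0.9 [592. -72.  80.] [271. 204.]
side mat 0.65 [539. 144.  -1.] [195. 192.]
side weight_1 0.87 [465. 140.   4.] [173. 206.]
side weight_1 0.7 [553. 231.  -2.] [180. 173.]
side weight_1 0.57 [466. 197.  -3.] [160. 196.]
side sticker_roll 0.61 [754.  31.   2.] [283. 173.]
wrist [626.  65. 374.]
wrist knob_grip 0.65 [438. -53. 111.] [ 86. 235.]
wrist lid_tab 0.77 [595. -69.  86.] [230. 240.]
wrist lid_tab 0.56 [435. -53. 113.] [ 82. 236.]
wrist weight_1 0.86 [467. 145.   1.] [135.  62.]
wrist weight_1 0.69 [466. 200.   4.] [129.  15.]
wrist sticker_roll 0.83 [756.  35.  -1.] [348. 145.]
```

View pics/all0.png

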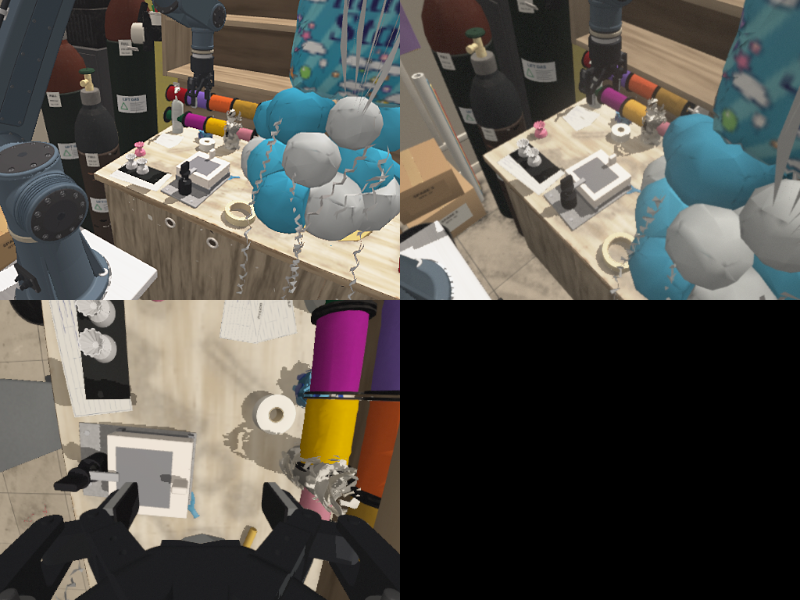

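```bash
python3 -c "
import cv2,numpy as np
a=cv2.imread('pics/scene0.png')[165:255,120:300];b=cv2.imread('pics/side0.png')[150:270,140:300]
a=cv2.resize(a,(400,200),interpolation=2);b=cv2.resize(b,(400,300),interpolation=2);c=cv2.resize(cv2.imread('pics/wrist0.png')[0:280,40:300],(400,500))
cv2.imwrite('pics/crop0.png',np.hstack([np.vstack([a,b]),c]))"
```

```text
(no output)
```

View pics/crop0.png

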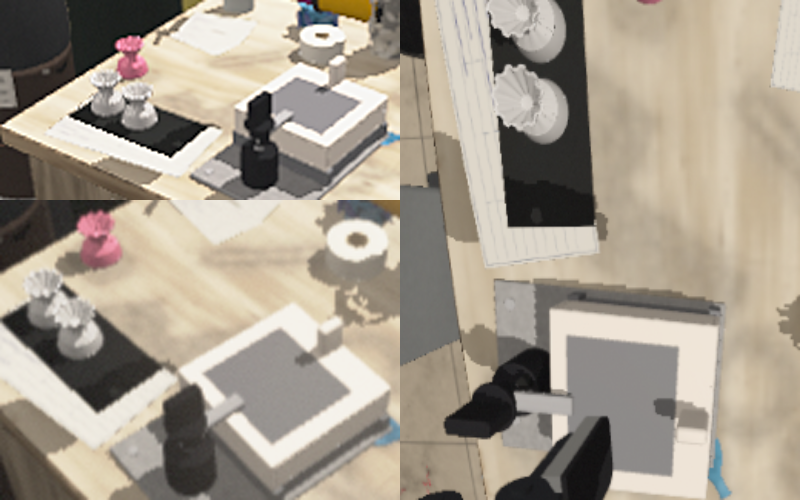

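Pale weights are at scene (183,218) and (168,213). The look-alike is the pink one at (179,197), and the tab (272,195) and rolls are false hits. So there are two weights, both on the mat. I'll go above the knob first.

drive_tool:
  targets: [-9,-31,0,0,0.6,-9,-31,0,0,0.6,-9,-31,0,0,0.6,-9,-31,0,0,0.6,-9,-31,0,0,0.6,-9,-31,0,0,0.6,0,0,0,7,0.6,0,0,0,7,0.6,0,0,0,7,0.6,0,0,0,7,0.6,0,0,0,7,0.6,0,0,0,7,0.6]
  squeeze: 60

```text
clock: 2.5
eef_pos: [439.1, -54.0, 231.5]
tcp_rot: [0.0, 0.915, 0.404, 0.0]
wrist_force: [-0.2, 0.0, 1.4]
gripper_width: 0.601
finger_force: 0.0
```

drive_tool:
  targets: [0,0,0,7,0.6,0,0,0,7,0.6,0,0,0,7,0.6,0,0,0,7,0.6,0,0,0,7,0.6,0,0,0,7,0.6,0,0,0,7,0.6,0,0,0,5,0.6,0,0,0,0,0.6,0,0,0,0,0.6]

```text
clock: 3.33
eef_pos: [439.1, -54.0, 231.5]
tcp_rot: [0.0, 0.999, -0.051, 0.0]
wrist_force: [0.6, -0.1, 0.2]
gripper_width: 0.6
finger_force: 0.0
```

```bash
python3 - <<'E'
from h import *
st()
for i in range(2):
    im,c,f=shot('wrist','w1.png')
    rep('wrist',c,f,['knob_grip','lid_tab','lid','tub','tub_seat','lid_near'],k=2)
E
```

```text
t 3.33 p [439.1 -54.  231.5] yaw x-axis -5.9 z [ 0. -0. -1.] F [ 0.6 -0.1  0.2] w 0.6 ff 0.0 j [-0.38  0.28  1.87 -0.    0.99  1.3 ]
[[0.995, -0.102, 0.0], [-0.102, -0.995, -0.0], [0.0, 0.0, -1.0]]
wrist knob_grip 0.67 [435. -52. 111.] [255. 194.]
wrist lid_tab 0.76 [596. -68.  86.] [254.  28.]
wrist lid_tab 0.6 [464. 148.   3.] [115. 169.]
wrist lid 0.82 [548. -62.  26.] [253.  88.]
wrist knob_grip 0.97 [437. -55. 108.] [257. 191.]
wrist lid_tab 0.55 [598. -70.  86.] [256.  26.]
wrist lid 0.63 [541. -64.  27.] [256.  93.]
```

View pics/w1.png

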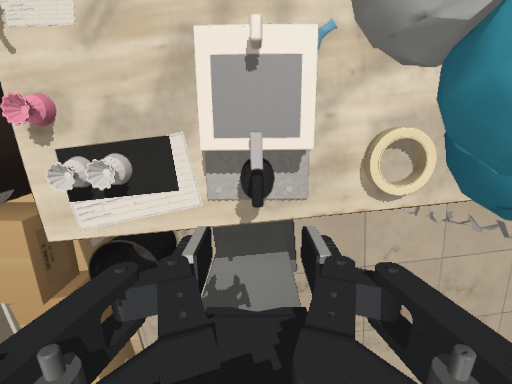

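The knob (257,185) lies right below the tool and its bar is aligned. Next I descend, grip and pull up.

drive_tool:
  targets: [0,0,35,0,0.6,0,0,35,0,0.6,0,0,35,0,0.6,0,0,25,0,0.6,0,0,9,0,0.6,0,0,0,0,0,0,0,0,0,0,0,0,0,0,0,0,0,0,0,0,0,0,0,0,0,0,0,0,0,0]
  squeeze: 60

```text
clock: 4.95
eef_pos: [439.7, -54.6, 93.2]
tcp_rot: [0.001, 0.999, -0.052, 0.001]
wrist_force: [-0.9, -3.2, 2.4]
gripper_width: 0.127
finger_force: 59.8
```

drive_tool:
  targets: [0,0,-5,0,0,0,0,-5,0,0,0,0,-4,0,0,0,0,0,0,0,0,0,0,0,0,0,0,0,0,0]

```text
clock: 5.45
eef_pos: [439.7, -54.5, 106.9]
tcp_rot: [0.001, 0.999, -0.052, 0.001]
wrist_force: [-0.3, -4.8, 1.4]
gripper_width: 0.126
finger_force: 61.7
```

drive_tool:
  targets: [0,0,0,-7,0,0,0,0,-7,0,0,0,0,-7,0,0,0,0,-7,0,0,0,0,-7,0,0,0,0,-7,0,0,0,0,-7,0,0,0,0,-7,0,0,0,0,-7,0,0,0,0,-7,0,0,0,0,-4,0,0,0,0,0,0]

```text
clock: 6.45
eef_pos: [438.5, -53.2, 106.4]
tcp_rot: [-0.001, 0.829, 0.559, 0.0]
wrist_force: [-0.7, -0.7, 2.3]
gripper_width: 0.131
finger_force: 61.6
```

drive_tool:
  targets: [0,0,0,-2,0,0,0,5,0,0,0,0,5,0,0,0,0,5,0,0,0,0,1,0,0,0,0,0,0,0,0,0,0,0,0,0,0,0,0,0]

```text
clock: 7.12
eef_pos: [439.1, -53.6, 92.6]
tcp_rot: [0.001, 0.82, 0.573, 0.001]
wrist_force: [-4.5, 2.5, 32.7]
gripper_width: 0.125
finger_force: 66.7
```

drive_tool:
  targets: [0,0,-1,0,0.6,0,0,0,0,0.6,0,0,0,0,0.6,0,0,0,0,0.6,0,0,-30,0,0.6,0,0,-40,0,0.6,0,0,-40,7,0.6,0,0,0,7,0.6,0,0,0,7,0.6,0,0,0,7,0.6,0,0,0,7,0.6,0,0,0,7,0.6]

```text
clock: 8.12
eef_pos: [438.7, -53.8, 200.7]
tcp_rot: [-0.0, 0.971, 0.239, -0.0]
wrist_force: [0.8, -0.0, 0.4]
gripper_width: 0.599
finger_force: 0.0
```

drive_tool:
  targets: [0,0,0,7,0.6,0,0,0,7,0.6,0,0,0,7,0.6,0,0,0,7,0.6,0,0,0,6,0.6,25,0,0,0,0.6,25,0,0,0,0.6,20,0,0,0,0.6,0,0,0,0,0.6,0,0,0,0,0.6]

```text
clock: 8.95
eef_pos: [508.8, -61.2, 200.3]
tcp_rot: [-0.0, 0.999, -0.052, -0.001]
wrist_force: [-0.3, -0.4, 0.0]
gripper_width: 0.601
finger_force: 0.0
```

```bash
python3 - <<'E'
from h import *
st()
for i in range(3):
    im,c,f=shot('wrist','w2.png')
    rep('wrist',c,f,['knob_grip','lid_tab','lid','tub','weight_1'],k=2)
for s in ['scene','side']:
    im,c,f=shot(s); rep(s,c,f,['knob_grip','lid_tab','lid'],k=1)
E
```

```text
t 8.95 p [508.8 -61.2 200.3] yaw x-axis -6.0 z [-0.002  0.001 -1.   ] F [-0.3 -0.4  0. ] w 0.6 ff 0.0 j [-0.34  0.42  1.74  0.    0.98  1.34]
[[0.995, -0.104, -0.002], [-0.104, -0.995, 0.001], [-0.002, -0.0, -1.0]]
wrist lid_tab 0.71 [594. -69.  85.] [255. 101.]
wrist lid 0.77 [542. -62.  27.] [254. 152.]
wrist tub 0.36 [ 438. -252.    3.] [399. 211.]
wrist weight_1 0.81 [561. 238.   0.] [ 32. 161.]
wrist weight_1 0.74 [464. 144.   1.] [114. 221.]
wrist knob_grip 0.58 [436. -56. 111.] [258. 268.]
wrist lid_tab 0.96 [596. -70.  88.] [256.  98.]
wrist lid 0.79 [543. -62.  24.] [254. 150.]
wrist weight_1 0.83 [465. 145.   4.] [112. 221.]
wrist weight_1 0.76 [556. 237.  -1.] [ 35. 163.]
wrist lid_tab 0.7 [597. -69.  86.] [254.  98.]
wrist lid 0.74 [545. -63.  22.] [254. 148.]
wrist weight_1 0.95 [467. 201.   3.] [ 75. 223.]
wrist weight_1 0.95 [561. 235.   0.] [ 35. 160.]
scene knob_grip 0.86 [439. -55. 109.] [237. 211.]
scene lid_tab 0.65 [595. -64.  80.] [270. 196.]
scene lid 0.94 [545. -66.  23.] [261. 222.]
side knob_grip 0.75 [436. -58. 111.] [213. 231.]
side lid_tab 0.62 [592. -74.  81.] [272. 205.]
side lid 0.56 [543. -64.  27.] [253. 230.]
```

View pics/w2.png

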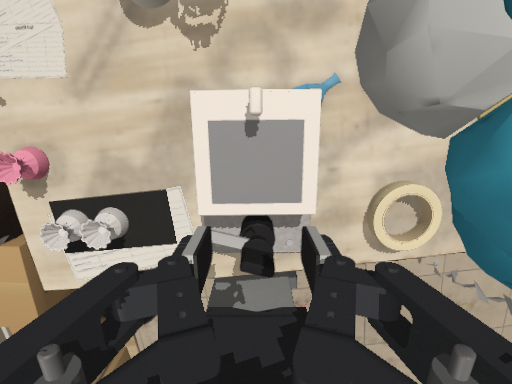

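The tongue now points left at (230,240), so the lock is open. The tab is at (255,100). I'm going to it now.

drive_tool:
  targets: [30,0,0,0,0.5,30,0,0,0,0.5,26,0,0,0,0.5,0,0,35,0,0.5,0,0,35,0,0.5,0,0,35,0,0.5,0,0,20,0,0.5,0,0,8,0,0.5,0,0,0,0,0,0,0,0,0,0,0,0,0,0,0,0,0,0,0,0]
  squeeze: 80

```text
clock: 11.25
eef_pos: [595.4, -70.7, 70.1]
tcp_rot: [0.0, 0.999, -0.052, 0.002]
wrist_force: [0.4, -0.1, -0.3]
gripper_width: 0.126
finger_force: 78.7
```

drive_tool:
  targets: [0,0,0,0,0,0,0,0,0,0]

```text
clock: 11.42
eef_pos: [595.2, -70.6, 69.8]
tcp_rot: [0.0, 0.999, -0.052, 0.002]
wrist_force: [0.4, -0.1, 3.5]
gripper_width: 0.123
finger_force: 79.2
```

drive_tool:
  targets: [0,0,0,0,0,0,0,0,0,0,-2,0,-4,0,0,-2,0,-4,0,0,-3,0,-4,0,0,-3,0,-4,0,0,-3,0,-4,0,0,-3,0,-4,0,0,0,0,0,0,0,0,0,0,0,0,0,0,0,0,0]
  squeeze: 20

```text
clock: 12.33
eef_pos: [580.5, -69.2, 93.4]
tcp_rot: [0.0, 0.999, -0.053, 0.003]
wrist_force: [5.6, -1.1, -0.9]
gripper_width: 0.123
finger_force: 78.7
```

```bash
python3 - <<'E'
from h import *
st()
im,c,f=shot('scene','s3.png');rep('scene',c,f,['lid','lid_near','lid_tab'],k=1)
im2,c,f=shot('side');rep('side',c,f,['lid','lid_near','lid_tab'],k=1)
a=cv2.resize(im[150:270,180:340],(400,300),interpolation=2);b=cv2.resize(im2[150:270,180:340],(400,300),interpolation=2)
cv2.imwrite('pics/c3.png',np.hstack([a,b])[:,:,::-1])
E
```

```text
t 12.33 p [580.5 -69.2  93.4] yaw x-axis -6.0 z [ 0.005 -0.001 -1.   ] F [ 5.6 -1.1 -0.9] w 0.12 ff 78.7 j [-0.31  0.66  1.65  0.    0.82  1.37]
[[0.994, -0.105, 0.005], [-0.105, -0.994, -0.001], [0.005, 0.001, -1.0]]
scene lid 0.93 [529. -63.  46.] [257. 217.]
scene lid_near 0.83 [461. -57.  48.] [242. 228.]
scene lid_tab 0.75 [580. -66. 103.] [268. 191.]
side lid 0.88 [528. -66.  51.] [249. 227.]
side lid_near 0.63 [462. -57.  48.] [223. 242.]
side lid_tab 0.78 [574. -73. 107.] [266. 201.]
```

View pics/c3.png

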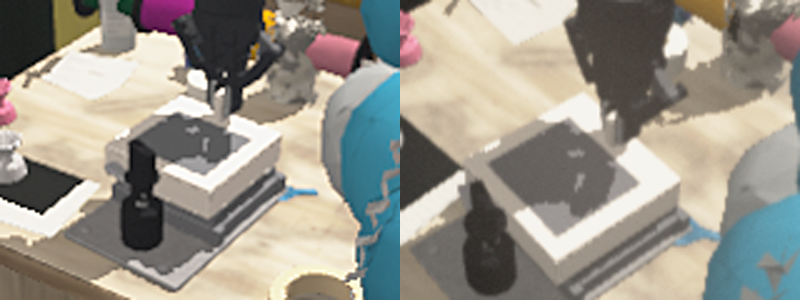

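The lid came up level because the grip stayed at 79 N. I'll put it back and regrip softly.

drive_tool:
  targets: [5,0,0,0,0,5,0,0,0,0,5,0,0,0,0,0,0,6,0,0,0,0,6,0,0,0,0,6,0,0,0,0,6,0,0,0,0,0,0,0,0,0,0,0,0,0,0,0,0,0.4,0,0,0,0,0.4,0,0,0,0,0.4]

```text
clock: 13.73
eef_pos: [592.5, -70.0, 67.8]
tcp_rot: [-0.0, 0.999, -0.052, -0.001]
wrist_force: [0.2, -0.2, -0.4]
gripper_width: 0.399
finger_force: 0.0
```

drive_tool:
  targets: [0,0,0,0,0,0,0,0,0,0,0,0,0,0,0,0,0,0,0,0,0,0,0,0,0,0,0,0,0,0]
  squeeze: 20

```text
clock: 14.23
eef_pos: [592.9, -70.1, 68.0]
tcp_rot: [-0.0, 0.999, -0.052, -0.0]
wrist_force: [-0.1, 0.2, -1.4]
gripper_width: 0.129
finger_force: 23.5
```

```bash
python3 - <<'E'
from h import *
st()
for s in ['scene','side','wrist']:
    im,c,f=shot(s); rep(s,c,f,['lid','lid_near','lid_tab'],k=1)
E
```

```text
t 14.23 p [592.9 -70.1  68. ] yaw x-axis -6.0 z [-0.  0. -1.] F [-0.1  0.2 -1.4] w 0.13 ff 23.5 j [-0.3   0.71  1.63  0.    0.8   1.37]
[[0.995, -0.105, -0.0], [-0.105, -0.995, 0.0], [-0.0, -0.0, -1.0]]
scene lid 0.87 [538. -64.  22.] [259. 223.]
scene lid_near 0.76 [474. -57.  26.] [245. 233.]
scene lid_tab 0.66 [591. -71.  81.] [271. 197.]
side lid 0.57 [542. -66.  24.] [253. 231.]
side lid_near 0.71 [476. -60.  24.] [230. 246.]
side lid_tab 0.58 [589. -72.  81.] [270. 205.]
wrist lid 0.92 [540. -63.  26.] [254. 279.]
wrist lid_tab 0.82 [595. -68.  88.] [252. 254.]
```

drive_tool:
  targets: [-2,0,-4,0,0,-2,0,-4,0,0,-2,0,-4,0,0,0,0,0,0,0,0,0,0,0,0]

```text
clock: 15.25
eef_pos: [586.3, -69.3, 80.7]
tcp_rot: [-0.0, 0.999, -0.052, -0.001]
wrist_force: [0.2, -0.2, -1.7]
gripper_width: 0.139
finger_force: 23.5
```

```bash
python3 - <<'E'
from h import *
st()
for s in ['scene','side','scene']:
    im,c,f=shot(s); rep(s,c,f,['lid','lid_near','lid_tab'],k=1)
    if s=='side': im2=im
a=cv2.resize(im[170:260,200:320],(400,300),interpolation=2);b=cv2.resize(im2[170:260,200:320],(400,300),interpolation=2)
cv2.imwrite('pics/c4.png',np.hstack([a,b])[:,:,::-1])
E
```

```text
t 15.25 p [586.3 -69.3  80.7] yaw x-axis -6.0 z [-0.001  0.    -1.   ] F [ 0.2 -0.2 -1.7] w 0.14 ff 23.5 j [-0.31  0.69  1.64 -0.    0.82  1.37]
[[0.995, -0.105, -0.001], [-0.105, -0.995, 0.0], [-0.001, -0.0, -1.0]]
scene lid 0.84 [534. -65.  35.] [259. 220.]
scene lid_near 0.62 [466. -58.  36.] [243. 231.]
scene lid_tab 0.66 [585. -68.  93.] [270. 194.]
side lid 0.93 [533. -63.  38.] [249. 229.]
side lid_near 0.8 [471. -55.  37.] [226. 243.]
side lid_tab 0.59 [584. -72.  96.] [269. 201.]
scene lid 0.82 [535. -61.  36.] [258. 219.]
scene lid_near 0.66 [470. -56.  34.] [243. 231.]
scene lid_tab 0.95 [586. -66.  93.] [269. 193.]
```

View pics/c4.png

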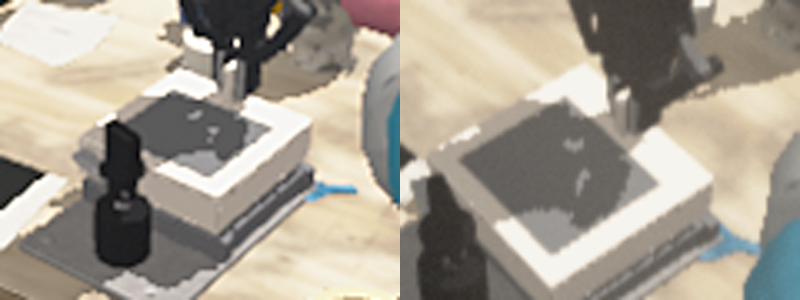

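Even at 23 N the pads keep the lid level. I'll lever it instead: set the near skirt just inside the lock-side tray wall, then draw the tab back and up in an arc so the wall turns the lid in the pads.

drive_tool:
  targets: [10,0,0,0,0,11,0,0,0,0,0,0,5,0,0,0,0,5,0,0,-4,0,0,0,0,-4,0,-4,0,0,-4,0,-5,0,0,-4,0,-5,0,0,-3,0,-5,0,0,0,0,0,0,0,0,0,0,0,0]

```text
clock: 16.77
eef_pos: [588.8, -69.7, 89.9]
tcp_rot: [0.0, 0.999, -0.052, 0.0]
wrist_force: [0.2, -0.6, -1.5]
gripper_width: 0.141
finger_force: 23.7
```

```bash
python3 - <<'E'
from h import *
st()
for s in ['scene','side','scene','side']:
    im,c,f=shot(s); rep(s,c,f,['lid','lid_near','lid_tab'],k=1)
    if s=='side': im2=im
    else: im1=im
a=cv2.resize(im1[170:260,200:320],(400,300),interpolation=2);b=cv2.resize(im2[170:260,200:320],(400,300),interpolation=2)
cv2.imwrite('pics/c5.png',np.hstack([a,b])[:,:,::-1])
E
```

```text
t 16.77 p [588.8 -69.7  89.9] yaw x-axis -6.0 z [ 0. -0. -1.] F [ 0.2 -0.6 -1.5] w 0.14 ff 23.7 j [-0.31  0.67  1.63 -0.    0.84  1.37]
[[0.995, -0.105, 0.0], [-0.105, -0.995, -0.0], [0.0, 0.0, -1.0]]
scene lid 0.82 [534. -66.  50.] [259. 215.]
scene lid_near 0.76 [467. -54.  53.] [243. 225.]
scene lid_tab 0.88 [590. -67. 105.] [270. 189.]
side lid 0.79 [532. -66.  52.] [250. 226.]
side lid_near 0.61 [470. -58.  52.] [226. 239.]
side lid_tab 0.97 [585. -74. 104.] [270. 199.]
scene lid 0.81 [535. -68.  49.] [260. 216.]
scene lid_near 0.94 [472. -55.  51.] [244. 225.]
scene lid_tab 0.69 [586. -69. 100.] [270. 191.]
side lid 0.82 [535. -66.  50.] [251. 226.]
side lid_near 0.58 [470. -56.  52.] [226. 239.]
side lid_tab 0.6 [584. -72. 102.] [269. 199.]
```

View pics/c5.png

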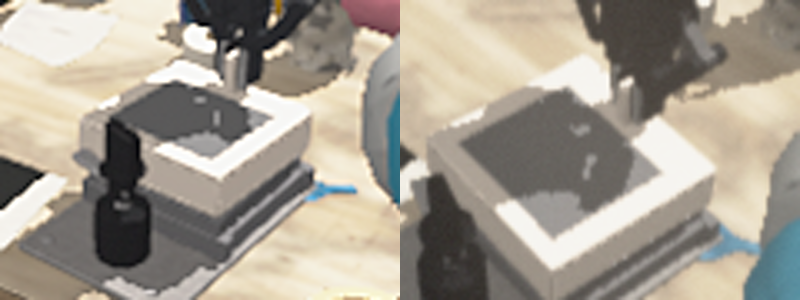

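drive_tool:
  targets: [13,0,0,0,0,12,0,0,0,0,0,0,0,0,0,0,0,0,0,0,0,0,6,0,0,0,0,6,0,0,0,0,6,0,0,0,0,0,0,0,0,0,0,0,0]

```text
clock: 18.32
eef_pos: [613.2, -72.2, 70.6]
tcp_rot: [-0.0, 0.999, -0.052, -0.001]
wrist_force: [-0.9, 0.7, -1.2]
gripper_width: 0.135
finger_force: 23.8
```

```bash
python3 - <<'E'
from h import *
st()
D={}
for s in ['scene','side']*3:
    im,c,f=shot(s)
    for n in ['lid','lid_near','lid_tab']:
        r=spot_point(s,n)
        if r: D.setdefault(n,[]).append(w(f,r[0]['position']))
for n in D: print(n,np.median(D[n],0).round(1),np.std(D[n],0).round(1))
E
```

```text
t 18.32 p [613.2 -72.2  70.6] yaw x-axis -6.0 z [-0.002  0.001 -1.   ] F [-0.9  0.7 -1.2] w 0.13 ff 23.8 j [-0.3   0.73  1.57 -0.    0.84  1.38]
[[0.995, -0.105, -0.002], [-0.105, -0.995, 0.001], [-0.002, -0.0, -1.0]]
lid [558.2 -68.6  33.2] [1.  1.6 2.5]
lid_near [492.6 -58.5  34.9] [1.7 1.1 1.5]
lid_tab [610.8 -72.3  85.6] [1.4 3.3 1. ]
```

drive_tool:
  targets: [0,0,5,0,0,0,0,0,0,0,-4,0,0,0,0,-4,0,0,0,0,-3,0,-2,0,0,-3,0,-4,0,0,-3,0,-4,0,0,0,0,0,0,0]

```text
clock: 20.18
eef_pos: [596.4, -70.4, 76.6]
tcp_rot: [-0.0, 0.999, -0.052, -0.0]
wrist_force: [0.6, 0.2, -1.0]
gripper_width: 0.138
finger_force: 23.9
```

```bash
cat >> h.py <<'E'
def lid(names=['lid','lid_near','lid_tab'],k=3):
    st(); D={}
    for s in ['scene','side']*k:
        im,c,f=shot(s)
        for n in names:
            r=spot_point(s,n)
            if r: D.setdefault(n,[]).append(w(f,r[0]['position']))
    for n in D: print(n,np.median(D[n],0).round(1),np.std(D[n],0).round(1))
E
python3 -c "
from h import *
lid()"
```

```text
t 20.18 p [596.4 -70.4  76.6] yaw x-axis -6.0 z [-0.  0. -1.] F [ 0.6  0.2 -1. ] w 0.14 ff 23.9 j [-0.3   0.7   1.61  0.    0.83  1.37]
[[0.995, -0.105, -0.0], [-0.105, -0.995, 0.0], [-0.0, -0.0, -1.0]]
lid [540.7 -66.   37.5] [0.6 1.4 1.3]
lid_near [474.6 -55.9  42.5] [2.4 0.7 0.8]
lid_tab [593.9 -69.9  89.9] [1.4 2.7 1.2]
```

The near skirt can't fit inside the tray because the side walls block it, so that idea fails. I'll reseat the lid, then pinch only the tab's upper outer corner so it can pivot in the pads under its own weight.

drive_tool:
  targets: [0,0,4,0,0,0,0,4,0,0,0,0,0,0,0,0,0,0,0,0.4,0,0,0,0,0.4,0,0,0,0,0.4,0,0,0,0,0.4,0,0,-25,0,0.4,0,0,-25,0,0.4,0,0,0,0,0.4]

```text
clock: 22.22
eef_pos: [600.1, -71.4, 122.5]
tcp_rot: [0.001, 0.999, -0.052, 0.004]
wrist_force: [1.1, -0.0, -0.2]
gripper_width: 0.402
finger_force: 0.0
```

```bash
python3 - <<'E'
from h import *
lid()
im,c,f=shot('wrist'); rep('wrist',c,f,['lid','lid_tab'],k=1)
im1=shot('scene')[0]
a=cv2.resize(im1[170:260,200:320],(400,300),interpolation=2);b=cv2.resize(im,(400,300))
cv2.imwrite('pics/c6.png',np.hstack([a,b])[:,:,::-1])
E
```

```text
t 22.22 p [600.1 -71.4 122.5] yaw x-axis -6.0 z [ 0.008 -0.003 -1.   ] F [ 1.1 -0.  -0.2] w 0.4 ff 0.0 j [-0.3   0.64  1.59 -0.    0.91  1.37]
[[0.995, -0.104, 0.008], [-0.104, -0.995, -0.003], [0.008, 0.002, -1.0]]
lid [540.8 -66.4  24.1] [0.5 2.  2.4]
lid_tab [589.8 -72.   82.3] [2.5 3.2 1.3]
lid_near [475.2 -57.1  24.9] [0.7 1.2 0.9]
wrist lid 0.61 [541. -62.  27.] [254. 254.]
wrist lid_tab 0.55 [595. -69.  84.] [254. 222.]
```

View pics/c6.png

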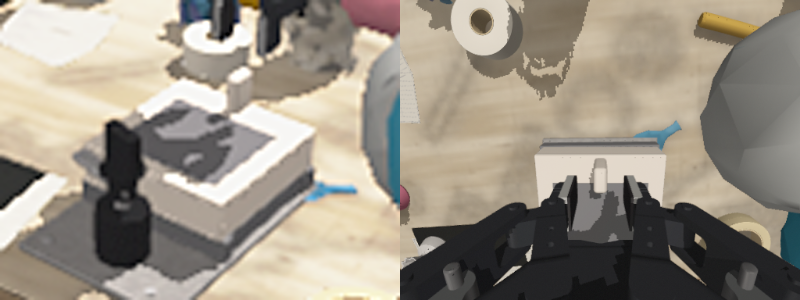

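drive_tool:
  targets: [11,0,0,0,0.4,0,0,17,0,0.4,0,0,17,0,0.4,0,0,0,0,0.4,0,0,0,0,0,0,0,0,0,0,0,0,0,0,0,0,0,0,0,0,0,0,0,0,0,0,0,0,0,0]
  squeeze: 20

```text
clock: 24.45
eef_pos: [608.6, -71.9, 84.9]
tcp_rot: [0.0, 0.999, -0.052, 0.001]
wrist_force: [0.7, -0.5, -0.9]
gripper_width: 0.13
finger_force: 20.8
```

drive_tool:
  targets: [-3,0,-4,0,0,-3,0,-4,0,0,-2,0,-4,0,0,0,0,0,0,0,0,0,0,0,0,0,0,0,0,0]

```text
clock: 24.95
eef_pos: [599.6, -70.8, 96.3]
tcp_rot: [-0.0, 0.999, -0.052, -0.0]
wrist_force: [0.2, 0.3, -1.6]
gripper_width: 0.125
finger_force: 20.7
```

```bash
python3 -c "
from h import *
lid()"
```

```text
t 24.95 p [599.6 -70.8  96.3] yaw x-axis -6.0 z [-0.001  0.    -1.   ] F [ 0.2  0.3 -1.6] w 0.12 ff 20.7 j [-0.3   0.68  1.6  -0.    0.87  1.37]
[[0.995, -0.105, -0.001], [-0.105, -0.995, 0.0], [-0.001, -0.0, -1.0]]
lid [538.1 -66.3  32. ] [1.3 1.  1.8]
lid_near [470.8 -55.8  26.1] [1.2 1.1 1. ]
lid_tab [582.1 -69.5  93. ] [15.3  4.  32.6]
```

It's tipping about the near edge. I'll continue.

drive_tool:
  targets: [-2,0,-4,0,0,-2,0,-4,0,0,-2,0,-4,0,0,-2,0,-4,0,0,0,0,0,0,0,0,0,0,0,0,0,0,0,0,0]

```text
clock: 26.73
eef_pos: [592.2, -70.1, 112.5]
tcp_rot: [0.0, 0.999, -0.052, 0.0]
wrist_force: [0.7, -0.5, -0.9]
gripper_width: 0.133
finger_force: 20.7
```

```bash
python3 -c "
from h import *
lid()"
```

```text
t 26.73 p [592.2 -70.1 112.5] yaw x-axis -6.0 z [ 0. -0. -1.] F [ 0.7 -0.5 -0.9] w 0.13 ff 20.7 j [-0.31  0.64  1.61  0.    0.89  1.37]
[[0.995, -0.105, 0.0], [-0.105, -0.995, -0.0], [0.0, 0.0, -1.0]]
lid [528.  -65.   47.2] [1.3 2.1 2.3]
lid_near [463.9 -56.1  42.9] [1.7 2.  1.5]
lid_tab [573.9 -68.1 107.9] [1.9 3.1 1.9]
```

The tilt stopped at about 5°, where the wall lever ended. I'll raise the lid above the tongue and push its near face gently against the lock post to turn it further.

drive_tool:
  targets: [0,0,-12,0,0,0,0,-12,0,0,0,0,-12,0,0,0,0,0,0,0,-4,0,0,0,0,-4,0,0,0,0,-3,0,-3,0,0,-3,0,-3,0,0,-3,0,-3,0,0,-3,0,-3,0,0,0,0,0,0,0,0,0,0,0,0]

```text
clock: 28.93
eef_pos: [574.9, -68.8, 161.9]
tcp_rot: [0.001, 0.999, -0.052, 0.004]
wrist_force: [5.4, -0.9, 2.6]
gripper_width: 0.129
finger_force: 22.2
```

```bash
python3 - <<'E'
from h import *
lid()
im1=shot('scene')[0];im=shot('side')[0]
a=cv2.resize(im1[150:255,180:320],(400,300),interpolation=2);b=cv2.resize(im[150:255,180:320],(400,300),interpolation=2)
cv2.imwrite('pics/c7.png',np.hstack([a,b])[:,:,::-1])
E
```

```text
t 28.93 p [574.9 -68.8 161.9] yaw x-axis -6.0 z [ 0.007 -0.002 -1.   ] F [ 5.4 -0.9  2.6] w 0.13 ff 22.2 j [-0.31  0.55  1.62  0.    0.96  1.36]
[[0.994, -0.105, 0.007], [-0.105, -0.994, -0.002], [0.007, 0.001, -1.0]]
lid [524.1 -65.1  88.1] [0.7 0.8 2.3]
lid_near [461.  -56.2  75.1] [ 3.9  2.4 17.8]
lid_tab [560.3 -68.1 155.8] [1.8 3.5 1.4]
```

View pics/c7.png

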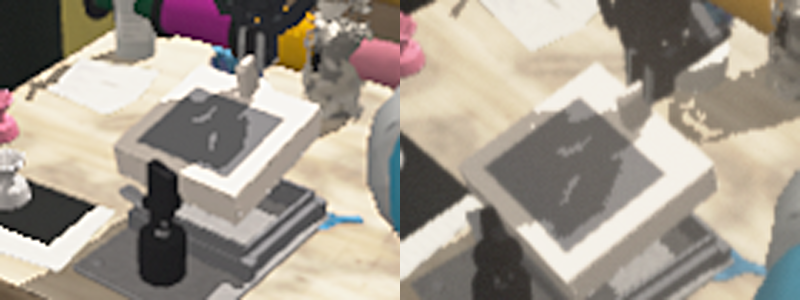

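Tilt is now about 12°. I'll bring the near edge back onto its seat.

drive_tool:
  targets: [5,0,0,0,0,5,0,0,0,0,5,0,0,0,0,0,0,10,0,0,0,0,12,0,0,0,0,12,0,0,0,0,8,0,0,0,0,0,0,0,0,0,0,0,0]

```text
clock: 30.98
eef_pos: [586.3, -69.3, 117.2]
tcp_rot: [-0.0, 0.999, -0.052, -0.001]
wrist_force: [-0.0, -0.4, -0.6]
gripper_width: 0.126
finger_force: 21.8
```

```bash
python3 -c "
from h import *
lid()"
```

```text
t 30.98 p [586.3 -69.3 117.2] yaw x-axis -6.0 z [-0.003  0.001 -1.   ] F [-0.  -0.4 -0.6] w 0.13 ff 21.8 j [-0.31  0.63  1.62 -0.    0.9   1.37]
[[0.995, -0.104, -0.003], [-0.104, -0.995, 0.001], [-0.003, -0.001, -1.0]]
lid [534.5 -64.9  47.3] [1.  1.9 1.7]
lid_near [469.8 -56.3  34. ] [1.9 1.4 1.1]
lid_tab [572.4 -67.7 113. ] [1.2 2.2 1.7]
```

drive_tool:
  targets: [3,0,4,0,0,0,0,2,0,0,0,0,0,0,0,0,0,0,0,0,0,0,0,0,0,3,0,5,0,0,3,0,5,0,0,3,0,5,0,0,3,0,5,0,0,4,0,4,0,0,2,0,0,0,0,0,0,0,0,0]

```text
clock: 33.18
eef_pos: [607.7, -71.6, 87.5]
tcp_rot: [-0.0, 0.999, -0.052, -0.001]
wrist_force: [-0.2, 0.9, 0.9]
gripper_width: 0.125
finger_force: 21.8
```

```bash
python3 -c "
from h import *
lid(k=2)"
```

```text
t 33.18 p [607.7 -71.6  87.5] yaw x-axis -6.0 z [-0.002  0.    -1.   ] F [-0.2  0.9  0.9] w 0.13 ff 21.8 j [-0.3   0.7   1.58 -0.    0.87  1.38]
[[0.995, -0.104, -0.002], [-0.104, -0.995, 0.0], [-0.002, -0.0, -1.0]]
lid [543.8 -66.5  26.1] [1.1 1.7 0.8]
lid_near [476.6 -57.2  25.9] [2.  1.1 1.2]
lid_tab [589.2 -72.8  84.4] [1.2 3.6 1. ]
```

drive_tool:
  targets: [0,0,0,0,0.4,0,0,0,0,0.4,0,0,0,0,0.4,0,0,0,0,0.4,-7,0,6,0,0.4,-7,0,6,0,0.4,0,0,6,0,0.4,0,0,0,0,0.4]
  squeeze: 100

```text
clock: 34.65
eef_pos: [592.0, -69.7, 68.5]
tcp_rot: [-0.001, 0.999, -0.052, -0.002]
wrist_force: [0.3, -0.5, 0.1]
gripper_width: 0.399
finger_force: 0.0
```

drive_tool:
  targets: [0,0,0,0,0,0,0,0,0,0,0,0,0,0,0,0,0,0,0,0,0,0,0,0,0,0,0,0,0,0]

```text
clock: 35.15
eef_pos: [594.6, -70.4, 70.5]
tcp_rot: [0.0, 0.999, -0.052, 0.0]
wrist_force: [0.9, 0.5, -1.1]
gripper_width: 0.117
finger_force: 98.8
```

```bash
python3 - <<'E'
from h import *
lid(k=2)
for s in ['scene','side']:
    im,c,f=shot(s); rep(s,c,f,['weight_1','mat'],k=4)
E
```

```text
t 35.15 p [594.6 -70.4  70.5] yaw x-axis -6.0 z [ 0.001 -0.    -1.   ] F [ 0.9  0.5 -1.1] w 0.12 ff 98.8 j [-0.3   0.71  1.62  0.    0.81  1.37]
[[0.995, -0.105, 0.001], [-0.105, -0.995, -0.0], [0.001, 0.0, -1.0]]
lid [544.1 -66.1  24.1] [1.  1.5 1.3]
lid_near [477.5 -55.8  24.9] [0.8 0.4 0.8]
lid_tab [591.7 -70.3  82.8] [1.1 3.2 1.6]
scene weight_1 0.64 [467. 201.   2.] [168. 213.]
scene weight_1 0.62 [558. 236.  -0.] [179. 197.]
scene weight_1 0.6 [543. -63.  22.] [260. 222.]
scene weight_1 0.53 [466. 145.   4.] [183. 218.]
scene mat 0.76 [543. 145.   2.] [199. 207.]
side weight_1 0.75 [466. 143.   3.] [172. 206.]
side weight_1 0.71 [464. 198.  -1.] [159. 196.]
side weight_1 0.61 [557. 229.  -1.] [181. 173.]
side mat 0.93 [541. 144.  -1.] [196. 191.]
side mat 0.59 [466. 197.  -1.] [160. 196.]
```

drive_tool:
  targets: [0,0,-15,0,0,0,0,-20,0,0,0,0,-25,0,0,2,-20,0,0,0,2,-30,0,0,0,2,-30,0,0,0,2,-30,0,0,0,2,-30,0,0,0,2,-25,0,0,0,0,-12,0,0,0,0,0,0,0,0,0,0,0,0,0]

```text
clock: 37.25
eef_pos: [623.7, 104.4, 129.8]
tcp_rot: [0.001, 0.999, -0.052, -0.001]
wrist_force: [-0.0, -0.2, -1.1]
gripper_width: 0.121
finger_force: 98.7
```

```bash
python3 - <<'E'
from h import *
lid(k=2)
im1=shot('scene')[0];im=shot('side')[0]
a=cv2.resize(im1[140:260,140:300],(400,300),interpolation=2);b=cv2.resize(im[140:260,140:300],(400,300),interpolation=2)
cv2.imwrite('pics/c8.png',np.hstack([a,b])[:,:,::-1])
E
```

```text
t 37.25 p [623.7 104.4 129.8] yaw x-axis -5.9 z [-0.002 -0.001 -1.   ] F [-0.  -0.2 -1.1] w 0.12 ff 98.7 j [-0.01  0.66  1.5  -0.    0.98  1.66]
[[0.995, -0.103, -0.002], [-0.103, -0.995, -0.001], [-0.002, 0.001, -1.0]]
lid [575.2 106.6  81.3] [77.5 31.5 35.7]
lid_near [508.  117.2  84.3] [1.9 1.7 0.9]
lid_tab [620.8 102.2 141.2] [0.8 3.5 1.3]
```

View pics/c8.png

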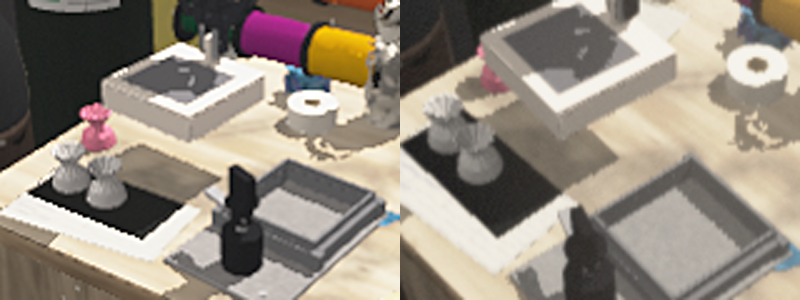

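Lid held level above free worktop, tray empty. I'll lower it and release.

drive_tool:
  targets: [0,0,25,0,0,0,0,25,0,0,0,0,20,0,0,0,0,10,0,0,0,0,5,0,0,0,0,0,0,0,0,0,0,0,0,0,0,0,0,0.4,0,0,0,0,0.4,0,0,0,0,0.4,0,0,0,0,0.4]

```text
clock: 39.07
eef_pos: [625.2, 104.5, 45.9]
tcp_rot: [-0.0, 0.999, -0.052, 0.001]
wrist_force: [0.5, -0.5, -0.4]
gripper_width: 0.4
finger_force: 0.0
```

```bash
python3 - <<'E'
from h import *
lid(k=2)
E
```

```text
t 39.07 p [625.2 104.5  45.9] yaw x-axis -6.0 z [ 0.002  0.    -1.   ] F [ 0.5 -0.5 -0.4] w 0.4 ff 0.0 j [-0.01  0.78  1.54  0.    0.82  1.67]
[[0.995, -0.105, 0.002], [-0.105, -0.995, 0.0], [0.002, -0.0, -1.0]]
lid [5.746e+02 1.084e+02 1.000e-01] [0.7 0.9 1. ]
lid_near [508.2 118.9   0. ] [18.4 36.1  2.4]
lid_tab [623.2 104.   56.2] [1.  2.3 0.9]
```

The lid is flat and released. Next is the far weight (466,200), gripped along x.

drive_tool:
  targets: [0,0,-30,0,0.4,0,0,-30,0,0.5,0,0,-25,0,0.7,-28,-13,0,0,0.75,-28,-13,0,0,0.75,-28,-13,0,0,0.75,-28,-13,0,0,0.75,-28,-13,0,0,0.75,-28,-13,0,0,0.75,0,0,0,-7,0.75,0,0,0,-7,0.75,0,0,0,-7,0.75]
  squeeze: 40

```text
clock: 40.87
eef_pos: [465.1, 200.2, 130.6]
tcp_rot: [-0.0, 0.991, 0.134, 0.0]
wrist_force: [-0.2, -0.3, -1.8]
gripper_width: 0.748
finger_force: 0.0
```

drive_tool:
  targets: [0,0,0,-7,0.75,0,0,0,-7,0.75,0,0,0,-7,0.75,0,0,0,-7,0.75,0,0,0,-7,0.75,0,0,0,-7,0.75,0,0,0,-7,0.75,0,0,0,-7,0.75,0,0,0,-7,0.75,0,0,0,-6,0.75,0,0,0,0,0.75,0,0,0,0,0.75]

```text
clock: 41.87
eef_pos: [465.7, 199.7, 130.4]
tcp_rot: [0.0, 0.744, 0.668, 0.0]
wrist_force: [0.3, -0.4, 0.0]
gripper_width: 0.748
finger_force: 0.0
```

```bash
python3 - <<'E'
from h import *
st()
for s in ['wrist','scene','side','wrist']:
    im,c,f=shot(s); rep(s,c,f,['weight_1']+(['lid'] if s!='wrist' else []),k=4)
E
```

```text
t 41.87 p [465.7 199.7 130.4] yaw x-axis 83.8 z [ 0.  0. -1.] F [ 0.3 -0.4  0. ] w 0.75 ff 0.0 j [0.18 0.53 1.82 0.   0.79 0.29]
[[0.107, 0.994, 0.0], [0.994, -0.107, 0.0], [0.0, 0.0, -1.0]]
wrist weight_1 0.82 [468. 144.   1.] [262. 235.]
wrist weight_1 0.76 [562. 236.  -2.] [344. 142.]
wrist weight_1 0.7 [468. 201.   4.] [258. 186.]
scene weight_1 0.57 [467. 146.   1.] [183. 219.]
scene weight_1 0.51 [466. 201.   3.] [168. 212.]
scene lid 0.58 [574. 108.   1.] [216. 206.]
side weight_1 0.74 [466. 142.   2.] [173. 206.]
side weight_1 0.64 [556. 231.  -4.] [180. 174.]
side weight_1 0.52 [466. 200.  -1.] [159. 195.]
side lid 0.7 [573. 110.  -1.] [214. 192.]
wrist weight_1 0.91 [560. 235.  -0.] [343. 144.]
wrist weight_1 0.68 [468. 202.   5.] [257. 185.]
wrist weight_1 0.59 [466. 146.   1.] [260. 234.]
```

drive_tool:
  targets: [0,1,35,0,0.75,0,0,35,0,0.75,0,0,30,0,0.75,0,0,16,0,0.75,0,0,0,0,0.75,0,0,0,0,0.1,0,0,0,0,0.1,0,0,0,0,0.1,0,0,0,0,0.1,0,0,0,0,0.1]

```text
clock: 43.2
eef_pos: [467.4, 199.7, 15.4]
tcp_rot: [0.001, 0.743, 0.669, 0.001]
wrist_force: [-0.6, 0.0, -0.2]
gripper_width: 0.48
finger_force: 40.4
```

drive_tool:
  targets: [0,0,-30,0,0.1,0,0,-35,0,0.1,0,0,-20,0,0.1,-28.4,12.7,0,0,0.1,-28.4,12.7,0,0,0.1,-28.4,12.7,0,0,0.1,-28.4,12.7,0,0,0.1,-28.4,12.7,0,0,0.1,-28.4,12.7,0,0,0.1,-28.4,12.7,0,0,0.1,-28.4,12.7,0,0,0.1,0,0,0,0,0.1]

```text
clock: 44.2
eef_pos: [547.9, -42.8, 100.4]
tcp_rot: [0.004, 0.745, 0.667, 0.001]
wrist_force: [0.8, -0.4, -0.6]
gripper_width: 0.482
finger_force: 41.1
```

```bash
python3 - <<'E'
from h import *
st()
for s in ['scene','side']:
    im,c,f=shot(s,s+'9.png'); rep(s,c,f,['weight_1','tub_floor','tub'],k=3)
a=cv2.imread('pics/scene9.png')[150:255,160:300];b=cv2.imread('pics/side9.png')[150:255,160:300]
cv2.imwrite('pics/c9.png',np.hstack([cv2.resize(a,(400,300)),cv2.resize(b,(400,300))]))
E
```

```text
t 44.2 p [547.9 -42.8 100.4] yaw x-axis 83.7 z [ 0.007 -0.004 -1.   ] F [ 0.8 -0.4 -0.6] w 0.48 ff 41.1 j [-0.28  0.61  1.74 -0.    0.78 -0.17]
[[0.109, 0.994, 0.007], [0.994, -0.109, -0.004], [-0.003, 0.007, -1.0]]
scene weight_1 0.69 [548. -42.  86.] [255. 199.]
scene weight_1 0.49 [467. 143.   1.] [184. 219.]
scene weight_1 0.46 [557. 237.   2.] [179. 196.]
scene tub_floor 0.92 [537. -63.   8.] [259. 227.]
scene tub_floor 0.63 [572. 108.  -2.] [215. 207.]
scene tub_floor 0.3 [537. -63.  22.] [259. 223.]
scene tub 0.88 [540. -68.   6.] [261. 228.]
scene tub 0.63 [621. 108.  55.] [224. 184.]
side weight_1 0.67 [542. -39.  84.] [244. 207.]
side weight_1 0.57 [556. 236.   0.] [179. 171.]
side weight_1 0.53 [466. 144.   4.] [172. 205.]
side tub_floor 0.66 [543. -64.   6.] [253. 235.]
side tub 0.84 [541. -64.   1.] [252. 237.]
```

View pics/c9.png

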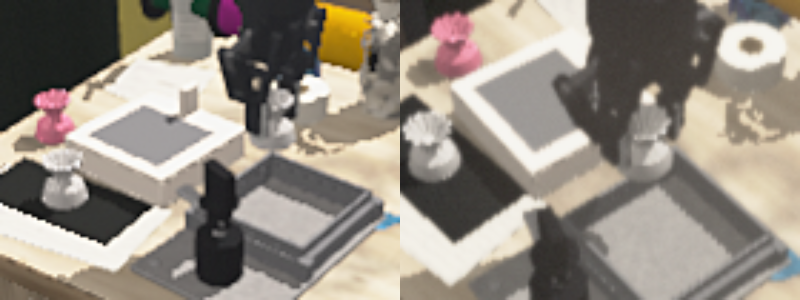

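drive_tool:
  targets: [0,0,0,0,0.1,0,0,25,0,0.1,0,0,25,0,0.1,0,0,18,0,0.1,0,0,8,0,0.1,0,0,3,0,0.1,0,0,0,0,0.1,0,0,0,0,0.1]

```text
clock: 45.27
eef_pos: [544.5, -37.0, 20.9]
tcp_rot: [0.001, 0.743, 0.669, 0.0]
wrist_force: [-0.1, 0.2, -1.4]
gripper_width: 0.481
finger_force: 41.1
```

drive_tool:
  targets: [0,0,0,0,0.7,0,0,0,0,0.7,0,0,0,0,0.7,0,0,-35,0,0.7,0,0,-40,0,0.75,0,0,-35,0,0.75,28.7,-16.2,0,0,0.75,28.7,-16.2,0,0,0.75,28.7,-16.2,0,0,0.75,28.7,-16.2,0,0,0.75,28.7,-16.2,0,0,0.75,28.7,-16.2,0,0,0.75]

```text
clock: 46.27
eef_pos: [464.6, 145.6, 130.9]
tcp_rot: [0.0, 0.743, 0.669, 0.0]
wrist_force: [0.5, -1.1, -0.5]
gripper_width: 0.752
finger_force: 0.0
```

drive_tool:
  targets: [0,0,0,7,0.75,0,0,0,7,0.75,0,0,0,7,0.75,0,0,0,7,0.75,0,0,0,7,0.75,0,0,0,7,0.75,0,0,0,7,0.75,0,0,0,7,0.75,0,0,0,7,0.75,0,0,0,7,0.75,0,0,0,7,0.75,0,0,0,7,0.75]

```text
clock: 47.27
eef_pos: [465.4, 144.3, 130.7]
tcp_rot: [-0.0, 1.0, -0.003, 0.0]
wrist_force: [0.7, -0.2, -0.0]
gripper_width: 0.751
finger_force: 0.0
```

```bash
python3 - <<'E'
from h import *
for s in ['wrist','scene','side','wrist']:
    im,c,f=shot(s); rep(s,c,f,['weight_1']+(['lid'] if s!='wrist' else []),k=4)
st()
E
```

```text
wrist weight_1 0.9 [467. 147.   1.] [254. 186.]
wrist weight_1 0.8 [560. 237.  -0.] [162.  96.]
wrist weight_1 0.67 [547. -36.   7.] [437. 108.]
scene weight_1 0.72 [465. 142.  -3.] [184. 220.]
scene weight_1 0.52 [558. 239.   4.] [179. 196.]
scene weight_1 0.51 [547. -34.   6.] [251. 223.]
scene lid 0.9 [575. 109.  -2.] [215. 206.]
side weight_1 0.69 [545. -40.   6.] [246. 229.]
side weight_1 0.59 [466. 143.   4.] [172. 206.]
side weight_1 0.59 [553. 233.  -3.] [179. 173.]
side lid 0.79 [575. 107.  -0.] [215. 192.]
side lid 0.73 [439. -56. 109.] [213. 230.]
wrist weight_1 0.82 [464. 145.  -1.] [255. 188.]
wrist weight_1 0.78 [546. -36.   8.] [439. 110.]
wrist weight_1 0.71 [558. 238.  -2.] [162.  96.]
t 47.77 p [465.3 144.4 130.3] yaw x-axis 0.0 z [ 0.  0. -1.] F [-0.4  0.1  0.9] w 0.75 ff 0.0 j [0.07 0.51 1.87 0.   0.77 1.64]
[[1.0, 0.001, 0.0], [0.001, -1.0, 0.0], [0.0, -0.0, -1.0]]
```

drive_tool:
  targets: [0,0,35,0,0.75,0,0,35,0,0.75,0,0,30,0,0.75,0,0,16,0,0.75,0,0,0,0,0.75,0,0,0,0,0.1,0,0,0,0,0.1,0,0,0,0,0.1,0,0,0,0,0.1,0,0,0,0,0.1]

```text
clock: 48.6
eef_pos: [466.0, 144.5, 15.4]
tcp_rot: [-0.0, 1.0, 0.0, 0.001]
wrist_force: [-0.1, 0.3, -0.8]
gripper_width: 0.48
finger_force: 40.4
```

drive_tool:
  targets: [0,0,-30,0,0.1,0,0,-35,0,0.1,0,0,-20,0,0.1,0,0,0,-7,0.1,0,0,0,-7,0.1,0,0,0,-7,0.1,0,0,0,-7,0.1,0,0,0,-7,0.1,0,0,0,-7,0.1,0,0,0,-7,0.1,0,0,0,-7,0.1,0,0,0,-7,0.1]

```text
clock: 49.6
eef_pos: [465.3, 144.4, 99.9]
tcp_rot: [0.0, 0.851, 0.525, 0.0]
wrist_force: [-0.2, 0.1, -1.4]
gripper_width: 0.476
finger_force: 41.0
```

drive_tool:
  targets: [0,0,0,-7,0.1,0,0,0,-7,0.1,0,0,0,-7,0.1,0,0,0,0,0.1]

```text
clock: 49.93
eef_pos: [465.3, 144.4, 99.9]
tcp_rot: [0.0, 0.742, 0.67, 0.0]
wrist_force: [0.0, 0.3, -1.0]
gripper_width: 0.472
finger_force: 41.0
```

drive_tool:
  targets: [-28.5,12.1,0,0,0.1,-28.5,12.1,0,0,0.1,-28.5,12.1,0,0,0.1,-28.5,12.1,0,0,0.1,-28.5,12.1,0,0,0.1,-28.5,12.1,0,0,0.1,-28.5,12.1,0,0,0.1,-28.5,12.1,0,0,0.1,0,0,0,0,0.1,0,0,0,0,0.1,0,0,25,0,0.1]

```text
clock: 50.85
eef_pos: [540.3, -93.4, 77.7]
tcp_rot: [0.004, 0.744, 0.668, 0.002]
wrist_force: [0.4, -0.1, -1.5]
gripper_width: 0.475
finger_force: 41.0
```

drive_tool:
  targets: [0,0,25,0,0.1,0,0,18,0,0.1,0,0,8,0,0.1,0,0,3,0,0.1,0,0,0,0,0.1,0,0,0,0,0.1]

```text
clock: 51.35
eef_pos: [538.1, -92.1, 21.1]
tcp_rot: [0.001, 0.743, 0.669, 0.0]
wrist_force: [0.8, 0.0, 0.0]
gripper_width: 0.479
finger_force: 41.0
```

drive_tool:
  targets: [0,0,0,0,0.7,0,0,0,0,0.7,0,0,0,0,0.7,0,0,-35,0,0.7,0,0,-40,0,0.5,29.2,9.5,-20,0,0.4,29.2,9.5,-10,0,0.4,29.2,9.5,0,0,0.4,29.2,9.5,0,0,0.4,29.2,9.5,0,0,0.4,29.2,9.5,0,0,0.4,29.2,9.5,0,0,0.4]

```text
clock: 52.35
eef_pos: [625.7, 105.3, 125.9]
tcp_rot: [0.0, 0.743, 0.669, 0.0]
wrist_force: [0.5, -0.7, -0.6]
gripper_width: 0.4
finger_force: 0.0
```

drive_tool:
  targets: [0,0,0,7,0.4,0,0,0,7,0.4,0,0,0,7,0.4,0,0,0,7,0.4,0,0,0,7,0.4,0,0,0,7,0.4,0,0,0,7,0.4,0,0,0,7,0.4,0,0,0,7,0.4,0,0,0,7,0.4,0,0,0,7,0.4,0,0,0,7,0.4]

```text
clock: 53.35
eef_pos: [625.2, 103.7, 125.7]
tcp_rot: [-0.0, 1.0, -0.003, 0.0]
wrist_force: [-0.8, 0.3, -0.2]
gripper_width: 0.399
finger_force: 0.0
```

drive_tool:
  targets: [0,0,0,6,0.4,0,0,0,0,0.4,0,0,0,0,0.4]

```text
clock: 53.6
eef_pos: [625.2, 103.8, 125.6]
tcp_rot: [-0.0, 0.999, -0.051, 0.0]
wrist_force: [-0.1, 0.5, 0.4]
gripper_width: 0.401
finger_force: 0.0
```

```bash
python3 - <<'E'
from h import *
for s in ['wrist','scene','side']*2:
    im,c,f=shot(s,s+'10.png'); rep(s,c,f,['weight_1','lid','lid_tab'],k=3 if 1 else 1)
st()
a=cv2.imread('pics/side10.png')[150:255,160:300];b=cv2.imread('pics/wrist10.png')
cv2.imwrite('pics/c10.png',np.hstack([cv2.resize(a,(400,300)),cv2.resize(b,(400,300))]))
E
```

```text
wrist weight_1 0.89 [558. 236.   0.] [146. 257.]
wrist weight_1 0.78 [540. -94.   6.] [440. 246.]
wrist weight_1 0.68 [547. -34.   8.] [388. 246.]
wrist lid 0.7 [547. -37.   6.] [390. 246.]
wrist lid 0.64 [574. 115.   2.] [251. 236.]
wrist lid 0.2 [543. -61.  29.] [424. 257.]
wrist lid_tab 0.68 [631. 106.  60.] [253. 200.]
scene weight_1 0.77 [544. -96.   7.] [270. 230.]
scene weight_1 0.77 [546. -37.   3.] [252. 224.]
scene weight_1 0.62 [559. 237.   3.] [179. 196.]
scene lid 0.57 [574. 109.  -3.] [215. 207.]
scene lid_tab 0.77 [625. 108.  56.] [225. 183.]
side weight_1 0.96 [539. -97.   8.] [262. 244.]
side weight_1 0.84 [547. -41.   5.] [247. 229.]
side weight_1 0.73 [ 438. -255.   -5.] [283. 324.]
side lid 0.9 [572. 109.  -3.] [214. 193.]
side lid 0.7 [539. -70.  28.] [253. 232.]
side lid_tab 0.75 [625. 104.  55.] [229. 168.]
wrist weight_1 0.85 [539. -93.   8.] [441. 248.]
wrist weight_1 0.68 [559. 236.  -1.] [147. 257.]
wrist weight_1 0.59 [548. -36.   7.] [390. 245.]
wrist lid 0.78 [574. 110.   1.] [255. 234.]
wrist lid_tab 0.75 [628. 106.  59.] [254. 203.]
scene weight_1 0.72 [546. -36.   7.] [252. 223.]
scene weight_1 0.66 [558. 241.   2.] [178. 196.]
scene weight_1 0.65 [541. -95.   6.] [269. 231.]
scene lid 0.83 [574. 108.  -1.] [215. 206.]
scene lid_tab 0.87 [625. 107.  54.] [225. 184.]
side weight_1 0.81 [538. -97.   7.] [262. 245.]
side weight_1 0.79 [557. 231.  -2.] [181. 173.]
side weight_1 0.76 [543. -41.   3.] [246. 231.]
side lid 0.7 [573. 107.   1.] [214. 192.]
side lid 0.63 [ 439. -253.   -3.] [283. 323.]
side lid_tab 0.85 [623.  99.  58.] [230. 168.]
t 54.8 p [625.2 103.9 125.3] yaw x-axis -6.0 z [-0.  0. -1.] F [ 0.2 -0.3  1.5] w 0.4 ff 0.0 j [-0.01  0.67  1.5   0.    0.98  1.66]
[[0.995, -0.104, -0.0], [-0.104, -0.995, 0.0], [-0.0, -0.0, -1.0]]
```

View pics/c10.png

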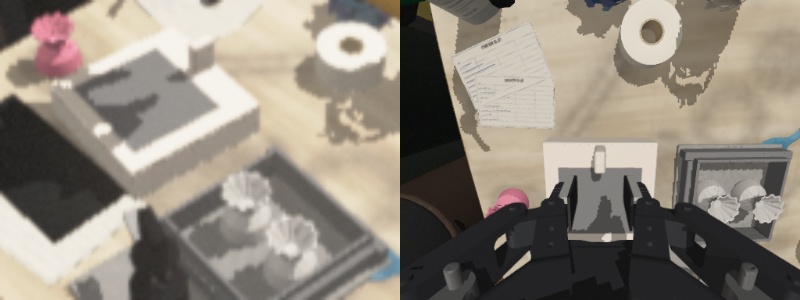

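Both weights stand in the tray. The white fleck on the lid at (100,130) is just sunlight between arm shadows. Now I fetch the lid.

drive_tool:
  targets: [0,-0.6,30,0,0.4,0,0,30,0,0.4,0,0,15,0,0.4,0,0,4,0,0.4,0,0,0,0,0.4,0,0,0,0,0,0,0,0,0,0,0,0,0,0,0,0,0,0,0,0,0,0,0,0,0]
  squeeze: 100

```text
clock: 55.63
eef_pos: [626.5, 104.4, 47.9]
tcp_rot: [-0.0, 0.999, -0.052, 0.002]
wrist_force: [-0.5, 0.4, 5.1]
gripper_width: 0.118
finger_force: 98.8
```

drive_tool:
  targets: [0,0,-15,0,0,0,0,-25,0,0,0,0,-25,0,0,0,0,-20,0,0,-2,20,0,0,0,-2,30,0,0,0,-2,30,0,0,0,-2,30,0,0,0,-2,30,0,0,0,-2,25,0,0,0,0,12,0,0,0,0,0,0,0,0]

```text
clock: 56.63
eef_pos: [594.7, -73.0, 131.3]
tcp_rot: [0.0, 0.999, -0.054, 0.0]
wrist_force: [0.8, 0.6, -1.2]
gripper_width: 0.122
finger_force: 97.9
```

drive_tool:
  targets: [0,0,15,0,0,0,0,15,0,0,0,0,10,0,0,0,0,0,0,0,0,0,0,0,0]

```text
clock: 57.05
eef_pos: [594.4, -69.2, 90.7]
tcp_rot: [-0.0, 0.999, -0.052, -0.001]
wrist_force: [0.5, -0.1, -1.1]
gripper_width: 0.119
finger_force: 97.9
```

```bash
python3 - <<'E'
from h import *
lid(k=3,names=['lid','lid_near','lid_tab','tub','tub_seat'])
E
```

```text
t 57.05 p [594.4 -69.2  90.7] yaw x-axis -5.9 z [-0.002  0.001 -1.   ] F [ 0.5 -0.1 -1.1] w 0.12 ff 97.9 j [-0.3   0.68  1.61  0.    0.85  1.37]
[[0.995, -0.104, -0.002], [-0.104, -0.995, 0.001], [-0.002, -0.001, -1.0]]
lid [541.5 -66.1  42. ] [ 1.1 79.2 16.4]
lid_near [475.4 -57.6  43.7] [1.3 1.7 1.6]
lid_tab [591.8 -71.  100.9] [44.4  6.5 19.9]
tub [540.4 -64.1   3.4] [ 1.4 90.5  3. ]
tub_seat [475.7 -60.6  23.7] [27.5  2.1  8.8]
```

drive_tool:
  targets: [0,0,4,0,0,0,0,4,0,0,0,0,4,0,0,0,0,4,0,0,0,0,2,0,0,0,0,0,0,0,0,0,0,0,0]

```text
clock: 59.43
eef_pos: [594.6, -70.3, 74.0]
tcp_rot: [-0.0, 0.999, -0.052, -0.0]
wrist_force: [-1.6, -0.1, 5.2]
gripper_width: 0.114
finger_force: 98.9
```

```bash
python3 - <<'E'
from h import *
lid(k=3)
E
```

```text
t 59.43 p [594.6 -70.3  74. ] yaw x-axis -6.0 z [-0.  0. -1.] F [-1.6 -0.1  5.2] w 0.11 ff 98.9 j [-0.3   0.71  1.62 -0.    0.82  1.37]
[[0.995, -0.104, -0.0], [-0.104, -0.995, 0.0], [-0.0, 0.0, -1.0]]
lid [542.  -66.8  25.3] [78.3 81.4 11.3]
lid_near [476.6 -56.7  26.4] [1.8 1.7 1.4]
lid_tab [592.2 -70.   80.8] [1.8 3.7 1.4]
```

drive_tool:
  targets: [0,0,0,0,0.4,0,0,0,0,0.4,0,0,0,0,0.4,0,0,0,0,0.4,0,0,-30,0,0.4,0,0,-35,0,0.5,0,0,-35,0,0.6,-31,0,0,0,0.6,-31,0,0,0,0.6,-31,0,0,0,0.6,-31,0,0,0,0.6,-32,0,0,0,0.6]
  squeeze: 60

```text
clock: 61.63
eef_pos: [438.5, -53.9, 173.4]
tcp_rot: [0.0, 0.999, -0.052, 0.0]
wrist_force: [-0.3, -1.0, 0.2]
gripper_width: 0.597
finger_force: 0.0
```

drive_tool:
  targets: [0,0,0,-7,0.6,0,0,0,-7,0.6,0,0,0,-7,0.6,0,0,0,-7,0.6,0,0,0,-7,0.6,0,0,0,-7,0.6,0,0,0,-7,0.6,0,0,0,-7,0.6,0,0,0,-7,0.6,0,0,0,-7,0.6,0,0,0,-6,0.6,0,0,0,0,0.6]

```text
clock: 62.63
eef_pos: [439.7, -54.0, 173.3]
tcp_rot: [0.0, 0.819, 0.574, 0.0]
wrist_force: [-0.4, -0.7, 1.3]
gripper_width: 0.599
finger_force: 0.0
```

```bash
python3 - <<'E'
from h import *
lid(k=3,names=['lid','lid_near','lid_tab','knob_grip'])
im1=shot('scene')[0];im=shot('wrist')[0]
a=cv2.resize(im1[160:265,190:330],(400,300),interpolation=2);b=cv2.resize(im,(400,300))
cv2.imwrite('pics/c11.png',np.hstack([a,b])[:,:,::-1])
E
```

```text
t 62.63 p [439.7 -54.  173.3] yaw x-axis 70.1 z [ 0. -0. -1.] F [-0.4 -0.7  1.3] w 0.6 ff 0.0 j [-0.38  0.38  1.94 -0.    0.82 -0.03]
[[0.34, 0.94, 0.0], [0.94, -0.34, -0.0], [-0.0, 0.0, -1.0]]
lid [541.9 -66.2  25.3] [1.1 1.7 0.6]
lid_near [475.5 -56.9  23.5] [2.  0.8 1.1]
lid_tab [592.5 -69.8  81.3] [2.1 2.5 0.7]
knob_grip [439.8 -53.9 110.5] [2.3 1.5 1.9]
```

View pics/c11.png

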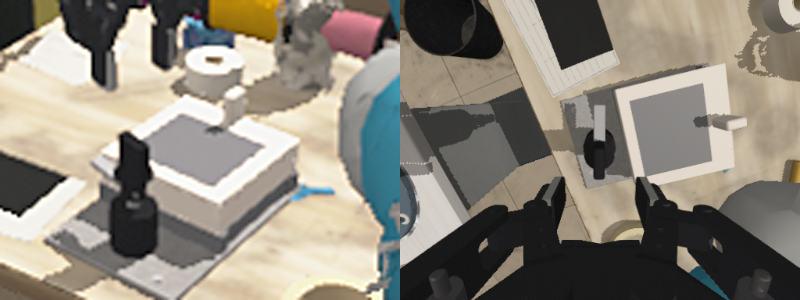

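The lid is fully seated. Now grip the knob and pull.

drive_tool:
  targets: [0,0,30,0,0.6,0,0,30,0,0.6,0,0,15,0,0.6,0,0,6,0,0.6,0,0,0,0,0,0,0,0,0,0,0,0,0,0,0,0,0,0,0,0,0,0,0,0,0,0,0,0,0,0]

```text
clock: 65.07
eef_pos: [438.8, -53.7, 93.3]
tcp_rot: [-0.0, 0.819, 0.573, -0.0]
wrist_force: [-2.8, 1.1, 6.8]
gripper_width: 0.129
finger_force: 59.3
```

drive_tool:
  targets: [0,0,-5,0,0,0,0,-5,0,0,0,0,-4,0,0,0,0,0,0,0,0,0,0,0,0,0,0,0,0,0]

```text
clock: 65.57
eef_pos: [438.9, -53.7, 106.5]
tcp_rot: [-0.001, 0.819, 0.574, -0.0]
wrist_force: [-4.4, 0.6, 1.7]
gripper_width: 0.129
finger_force: 59.6
```

Pulled up 13 mm. Next I turn it clockwise by 75–76°.

drive_tool:
  targets: [0,0,0,7,0,0,0,0,7,0,0,0,0,7,0,0,0,0,7,0,0,0,0,7,0,0,0,0,7,0,0,0,0,7,0,0,0,0,7,0,0,0,0,7,0,0,0,0,7,0,0,0,0,6,0,0,0,0,0,0]

```text
clock: 66.57
eef_pos: [439.6, -54.9, 106.3]
tcp_rot: [0.001, 0.999, -0.051, -0.0]
wrist_force: [-4.6, -2.4, 1.3]
gripper_width: 0.131
finger_force: 59.5
```

drive_tool:
  targets: [0,0,5,0,0,0,0,5,0,0,0,0,5,0,0,0,0,1,0,0,0,0,0,0,0,0,0,0,0,0]

```text
clock: 67.07
eef_pos: [440.2, -54.7, 92.8]
tcp_rot: [0.001, 0.999, -0.05, 0.001]
wrist_force: [-8.8, -1.3, 27.9]
gripper_width: 0.129
finger_force: 64.1
```

drive_tool:
  targets: [0,0,-1,0,0.6,0,0,0,0,0.6,0,0,0,0,0.6,0,0,0,0,0.6,0,0,-30,0,0.6,0,0,-40,0,0.6,0,0,-30,0,0.6,0,0,0,0,0.6,0,0,0,0,0.6]

```text
clock: 67.82
eef_pos: [441.3, -54.5, 192.6]
tcp_rot: [0.001, 0.999, -0.052, 0.003]
wrist_force: [-0.2, 0.1, -0.8]
gripper_width: 0.603
finger_force: 0.0
```

```bash
python3 - <<'E'
from h import *
lid(k=2,names=['lid','lid_near','lid_tab','knob_grip'])
im1=shot('scene')[0];im=shot('wrist')[0]
a=cv2.resize(im1[160:265,190:330],(400,300),interpolation=2);b=cv2.resize(im,(400,300))
cv2.imwrite('pics/c12.png',np.hstack([a,b])[:,:,::-1])
E
```

```text
t 67.82 p [441.3 -54.5 192.6] yaw x-axis -6.0 z [ 0.005 -0.002 -1.   ] F [-0.2  0.1 -0.8] w 0.6 ff 0.0 j [-0.38  0.35  1.92  0.    0.87  1.3 ]
[[0.995, -0.104, 0.005], [-0.104, -0.995, -0.002], [0.005, 0.001, -1.0]]
lid [542.9 -67.9  23.7] [46.  79.7 11.3]
lid_near [476.5 -57.   23.7] [1.5 1.7 1.7]
lid_tab [591.3 -74.4  82.6] [0.2 3.8 0.8]
knob_grip [438.5 -55.1 110.7] [2.  1.5 3.7]
```

View pics/c12.png

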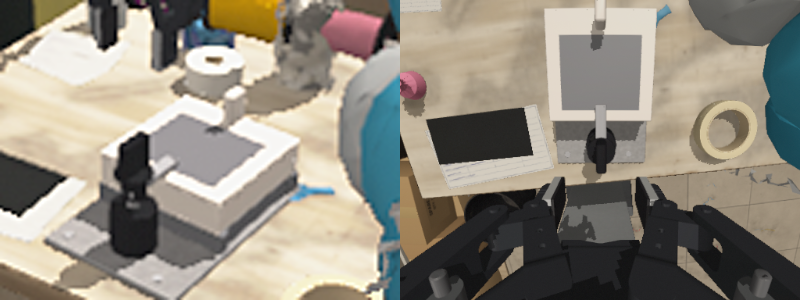

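The tongue lies over the lid at (600,120), the knob is down at the same height as at the start, and the mat is empty. Handing in.

```bash
python3 -c "
from plant import bot
print(bot.job_done())"
```

```text
the job is handed in; nothing more can be done
None
```

I handed the job in at about 68 s: both pale weights are in the tub, the lid is seated, and the lock is turned back and pushed down; no verdict came back, so the pass is unconfirmed.

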